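# Pack the lacquered furniture feet in the round tub

## Task

Finish packing the round tub with lacquered furniture feet, honeycomb fashion: six black ones in a ring with the red one in the middle. Take the red foot out of its sloping cradle, stand it upright on the cork mat and let go, then pick it up again and lower it into the middle; lower the spare black foot into the empty place in the ring. All seven must end upright on the tub's floor; do not drop a foot, and leave the other things on the bench where they are.

Things in the scene. Friction and masses are not known exactly. Their poses are not given: they have to be found in the camera images.
- red_mid (a point): Red lacquered furniture foot, 100 mm long: body 44 mm in diameter, 60 mm long (bottom edge chamfered to 36 mm over 6 mm, shoulder to 38 mm over 4 mm), then a bare pale wood tenon, 14 mm in diameter, 40 mm long, on the axis; 65 to 105 g. Point on the axis half-way, 50 mm from the bottom face; z along the axis to the tenon. At the start it lies in the sloping cradle.
- red: The same red foot; origin at the centre of its bottom face, z along the axis to the tenon.
- spare_mid (a point): Spare black foot, same shape and size as the red one, standing upright on the bench, tenon up, beside a small tin. Point on its axis 50 mm above its bottom face; z along the axis to the tenon.
- spare: The same spare black foot; origin at the centre of its bottom face, z to the tenon.
- tub_floor (a point): Centre of the inner floor of the fixed round wooden tub, z up. Inner diameter 142 mm, outer 154, rim 42 mm and floor 6 mm above the bench. Five black feet stand loose in it, 46 mm from the centre, 60 degrees apart, with some 2 mm between neighbours; they give way a little. Empty are the middle and one ring place, 46 mm from the centre along this frame's +x.
- cradle: Fixed wooden drying cradle, a sloping V on a base 110 x 40 mm; origin on the bench under its middle. In it the red foot's axis rises at 40 degrees towards cradle +x, tenon end high; the bottom face rests on a small stop. The cradle is narrower (about 40 mm) than the foot, so both sides of the foot's body are free for fingers.
- mat_top (a point): Square cork mat, 110 x 110 mm, 3 mm thick, fixed to the bench between tub and cradle; point at the centre of its top face.
- tin: Small closed can, 50 mm in diameter, 55 mm tall, a bystander near the spare foot; origin at its underside.
- jar: Bystander: amber glass jar, 56 mm in diameter, 60 mm tall, beyond the spare foot; origin at its underside.
- bowl: Bystander: bowl, 110 mm across, 50 mm tall; origin at its underside.
- spatula: Bystander: spatula 200 mm long, lying flat.
- sander: Bystander: grey sanding block 90 x 50 x 30 mm; origin at its underside.
- tape: Bystander: roll of yellow tape, 90 mm across, 24 mm tall; origin at its underside.
- black1_mid (a point): One of the five black feet already in the tub (same shape), at about 60 degrees counter-clockwise from the tub's +x. Point on its axis 50 mm above its bottom face; z to the tenon.
- black2_mid (a point): One of the five black feet already in the tub (same shape), at about 120 degrees counter-clockwise from the tub's +x. Point on its axis 50 mm above its bottom face; z to the tenon.
- black3_mid (a point): One of the five black feet already in the tub (same shape), at about 180 degrees counter-clockwise from the tub's +x. Point on its axis 50 mm above its bottom face; z to the tenon.
- black4_mid (a point): One of the five black feet already in the tub (same shape), at about 240 degrees counter-clockwise from the tub's +x. Point on its axis 50 mm above its bottom face; z to the tenon.
- black5_mid (a point): One of the five black feet already in the tub (same shape), at about 300 degrees counter-clockwise from the tub's +x. Point on its axis 50 mm above its bottom face; z to the tenon.
Mind the look-alikes: they are no part of the job. Leave any blue look-alike of the spare alone.

How it is judged:
On the way:
1. the red foot stands upright on the cork mat, let go (angle between red_mid's own z axis and vertical below 0.08 rad and horizontal distance between red_mid and mat_top below 0.055 m and z of red_mid in the frame of mat_top between 0.045 and 0.055 m and contact force between the fingers and red below 0.05 N), for 0.2 s.
At the end, for the whole second after the job is handed in: All seven feet stand in the tub, tenon up, within 0.12 rad of upright and on its floor (height within 5 mm); the red one's axis is within 10 mm of the tub's centre, and the six black ones are around it, each axis within 56 mm of the centre (angle between each of red_mid, black1_mid, black2_mid, black3_mid, black4_mid, black5_mid, spare_mid's own z axis and vertical below 0.12 rad and z of red_mid in the frame of tub_floor between 0.045 and 0.055 m and horizontal distance between red_mid and tub_floor below 0.01 m and z of black1_mid in the frame of tub_floor between 0.045 and 0.055 m and horizontal distance between each of black1_mid, black2_mid, black3_mid, black4_mid, black5_mid, spare_mid and tub_floor below 0.056 m and z of black2_mid in the frame of tub_floor between 0.045 and 0.055 m and z of black3_mid in the frame of tub_floor between 0.045 and 0.055 m and z of black4_mid in the frame of tub_floor between 0.045 and 0.055 m and z of black5_mid in the frame of tub_floor between 0.045 and 0.055 m and z of spare_mid in the frame of tub_floor between 0.045 and 0.055 m); the robot touches nothing.
It fails at once if a bystander (tin, jar, bowl, spatula, sanding block, tape roll) is pushed more than 40 mm from its place (distance of any of tin, jar, bowl, spatula, sander, tape from where it was at the start of the episode above 0.04 m).
It fails at once if the red foot is dropped or thrown (it moves faster than 0.6 m/s with no finger touching it; a fall of about 20 mm) (linear speed of red above 0.6 m/s and contact force between the fingers and red below 0.05 N).
It fails at once if the spare black foot is dropped or thrown (it moves faster than 0.6 m/s with no finger touching it; a fall of about 20 mm) (linear speed of spare above 0.6 m/s and contact force between the fingers and spare below 0.05 N).
It also fails if it takes over 72 s, if anything falls off the work surface, if the arm or the gripper's body presses on something with over 40 N, if the wrist force passes 120 N, or if a joint passes its speed limit or range.

## Robot

A 7-joint arm with a two-finger parallel gripper is mounted at the origin on the work surface. World frame = base frame: x ahead of the robot, y to its left, z up, the work surface at z = 0. Lengths are in m, angles in rad, forces in N, time in s.
With the tool pointing down it reaches from about 0.4 to 0.875 m from the base axis. Payload 19.3 kg.
Tool frame: the origin (TCP) lies at the very end of the fingers, on their centre line; the grasp point (between the pads) lies 19 mm behind it; z points along the fingers, y is the direction in which the jaws open and shut (so a half turn about z gives the same grasp; the last joint's range is limited). The gripper opens to 85 mm and grips with 20 to 120 N. Pads are 22 mm wide; open, the fingers measure 114 mm over their backs; the gripper's body (76 mm by 85 mm) begins 54 mm behind the grasp point. The pads swing forward as they close: fully open they stand 13 mm farther back than shut.
Start: joints at [-0.07, 0.521, -0.036, 1.599, 0.021, 1.021, -0.113], TCP at [0.625, -0, 0.231] pointing down, gripper open.
Joint ranges: [-2.91, 2.91], [-0.3, 2.13], [-1.5, 1.42], [0.17, 2.43], [-1.26, 4.41], [0.16, 1.93], [-2.52, 2.52]. Speed limits (rad/s): [1.89, 1.89, 2.39, 2.39, 3.01, 3.01, 3.01].

## Interface

Orientations are given as [roll, pitch, yaw] about the fixed x, y, z axes, in that order (R = Rz(yaw) Ry(pitch) Rx(roll)).
In Python, from workcell import bot, grab_frame, calibration, workorder gives the robot as it stands.
- The arm moves only by the tool move_arm, never from a script. Its arguments are lists of equal length, an entry for each row: "jaw": the closure in counts, from 0 (fully open) to 255 (shut); "dp": the shift along the tool's x, y, z in units of 800 mm (1.0 is 800 mm), a list of three; "rotation": the turn, a rotation vector about the tool's x, y, z in units of pi rad (1.0 is pi rad), a list of three. In form: {"jaw": [jaw, ...], "dp": [[dx, dy, dz], ...], "rotation": [[rx, ry, rz], ...]}. A call has 1 to 10 rows; each row shifts and turns the commanded pose from where the row before left it, along the tool's axes as they then stand; what a row does not reach is not made up. A row lasts 1/8 s, in which the tool goes at most 62.5 mm and 10.7 degrees, less where a joint would pass 70% of its speed; a pose out of reach is approached as far as the arm can. A call with a number of a shift or a turn outside -1 to 1 is refused whole. A call with a gripper value outside its range is refused whole. The fingers move at their own pace and stop on an object; "squeeze" is the grip in N (left out, the last holds). Time passes only in rows, so rows that do not move let the fingers close. It gives the time, the measured TCP pose, the force and the opening at its end, in the units of the state.
- bot.observe(): the state, without advancing time (a new reading comes with each control period).
- grab_frame(name): name is "scene" or "side" or "wrist"; returns the picture (420x560x3 uint8, blue, green, red); there is no depth.
- calibration(name): a dict with "camera_matrix" (3x3 intrinsics, pixels), "dist" ([k1, k2, p1, p2, k3] as OpenCV has them; the pictures are not rectified), "T" (4x4, takes a point from camera to world coordinates). Camera axes: x right, y down, z forward; pixel columns grow to the right and rows downward; lengths in m; the calibration is good to about 2 mm. A picture is of the moment at which its call begins: read the wrist's pose just before it. calibration takes no time and is no camera call; for the wrist camera it gives the pose at the moment of the call.
- workorder.job_done(): hands the job in, once; it reports no verdict.
The state is a dict: "clock": time; "qpos": joint angles; "qd": joint speeds; "joint_efforts": joint torques, N m; "position": TCP position; "tool_rot": TCP orientation; "force": force on the tool from outside, world axes, zero at the start; "moment": the same for the moment, N m; "grip_width": finger opening in m.
Only numpy, scipy, OpenCV 4.12 (cv2) and the standard library are available. Lean on these libraries where they do the work, as an engineer would, in place of code of your own. Each camera call takes 0.05 s, during which the arm holds its last target. There are 200 camera calls.

## Working session

There is one attempt and no reset: what is moved stays moved. The work goes in short steps, Python scripts to look and compute and a tool call to move; the robot and the scene stay as the last step left them, time stands still between calls to the robot, and variables do not carry over. Pictures are saved under pics/ and viewed, about 8 in all and at most 12, crops included, and the job is handed in when it is done.

Besides the shell and the picture viewer there is one more tool, called after ">>>" by a JSON object that holds its "fn" and its "kwargs", one argument or row to a line. move_arm: Moves the arm, as the interface text tells. Shifts and turns lie within -1 to 1; 1 stands for 800 mm of shift or pi rad of turn. Its arguments: {"type":"object","properties":{"jaw":{"type":"array","items":{"type":"number"}},"dp":{"type":"array","items":{"type":"array","items":{"type":"number","minimum":-1,"maximum":1}}},"rotation":{"type":"array","items":{"type":"array","items":{"type":"number","minimum":-1,"maximum":1}}},"squeeze":{"type":"number"}},"required":["jaw","dp","rotation"]}

```bash
mkdir -p pics; ls; cat > h.py <<'E'
import numpy as np, cv2
from workcell import bot, grab_frame, calibration, workorder
def ray(c,uv):
    K=np.array(c["camera_matrix"],float);d=np.array(c["dist"],float);T=np.array(c["T"])
    p=cv2.undistortPoints(np.array([[uv]],float),K,d)[0,0]
    return T[:3,3],T[:3,:3]@np.array([p[0],p[1],1.])
def onz(c,uv,z):
    o,r=ray(c,uv);return o+r*(z-o[2])/r[2]
def px(c,P):
    T=np.linalg.inv(np.array(c["T"]));rv=cv2.Rodrigues(T[:3,:3])[0]
    return cv2.projectPoints(np.array(P,float).reshape(-1,1,3),rv,T[:3,3],np.array(c["camera_matrix"],float),np.array(c["dist"],float))[0][:,0]
def tri(ca,a,cb,b):
    o1,r1=ray(ca,a);o2,r2=ray(cb,b)
    s=np.linalg.lstsq(np.c_[r1,-r2],o2-o1,rcond=None)[0]
    A=o1+r1*s[0];B=o2+r2*s[1];return (A+B)/2,np.linalg.norm(A-B)
E
python3 - <<'E'
from h import *
print(bot.observe())
for n in["scene","side","wrist"]:
    c=calibration(n);print(n,np.round(c["T"],3).tolist(),np.round(c["camera_matrix"],1).tolist(),c["dist"])
    cv2.imwrite(f"pics/{n}0.png",grab_frame(n))
E
```

```text
pics
{'clock': 0.0, 'qpos': array([-0.07017228,  0.5220306 , -0.03636212,  1.59997292,  0.02118594,
        1.02109395, -0.11284337]), 'qd': array([ 0.00125378,  0.00036243, -0.00244178, -0.00242502,  0.00100198,
        0.0004678 ,  0.00062724]), 'joint_efforts': array([-4.24098413e-03, -9.27110124e+01,  1.97758444e+00, -3.69928443e+01,
        1.76317629e-02,  8.19846697e-03, -6.58496788e-05]), 'position': array([ 6.24677667e-01, -2.86349592e-05,  2.30727560e-01]), 'tool_rot': array([-3.14047303e+00,  4.98038421e-05,  1.57073740e+00]), 'force': array([-0.39686486,  0.30752972, -0.08715533]), 'moment': array([-0.04541661, -0.00342521, -0.01108439]), 'grip_width': 0.0854168188216533}
scene [[0.731, 0.574, -0.368, 1.089], [0.682, -0.604, 0.412, -0.486], [0.014, -0.553, -0.833, 1.053], [0.0, 0.0, 0.0, 1.0]] [[419.1, 0.0, 274.3], [0.0, 419.1, 207.5], [0.0, 0.0, 1.0]] [-0.00889409  0.          0.          0.          0.        ]
side [[0.861, -0.371, 0.349, 0.186], [-0.509, -0.641, 0.575, -0.753], [0.01, -0.672, -0.74, 1.049], [0.0, 0.0, 0.0, 1.0]] [[437.8, 0.0, 279.6], [0.0, 437.8, 207.0], [0.0, 0.0, 1.0]] [-0.0239665  0.         0.         0.         0.       ]
wrist [[1.0, 0.001, -0.0, 0.625], [0.001, -0.952, -0.306, 0.078], [-0.001, 0.306, -0.952, 0.374], [0.0, 0.0, 0.0, 1.0]] [[315.7, 0.0, 276.6], [0.0, 315.7, 210.5], [0.0, 0.0, 1.0]] [-0.03930655  0.          0.          0.          0.        ]
```

View pics/scene0.png

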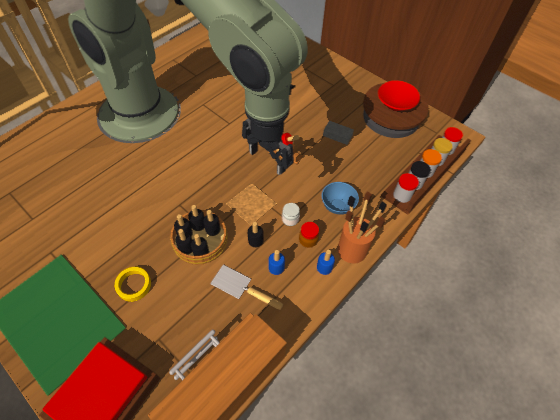

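View pics/side0.png

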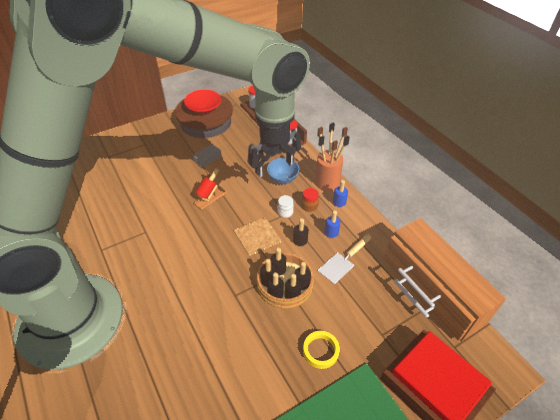

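```bash
python3 - <<'E'
from h import *
s=calibration("side");c=calibration("scene")
for n,a,z in[("spare top",(300,223),.1),("red",(208,187),.04),("mat",(259,236),.003),("tub",(286,280),.042),("tin",(286,206),.03),("jar",(311,198),.03),("sander",(207,157),.03)]:
    print(n,np.round(onz(s,a,z),3))
for n,a,z in[("spare top",(257,224),.1),("mat",(250,203),.003),("tub",(199,237),.042),("red",(288,138),.05)]: print("scene",n,np.round(onz(c,a,z),3))
I=cv2.imread("pics/side0.png");J=cv2.imread("pics/scene0.png")
def crop(I,x,y,w,h,W,H):return cv2.resize(I[y:y+h,x:x+w],(W,H),interpolation=cv2.INTER_CUBIC)
m=np.vstack([np.hstack([crop(I,170,150,80,60,400,300),crop(I,240,210,80,60*4//3//1,400,400)[:300]]),np.hstack([crop(J,160,190,120,90,400,300),cv2.resize(cv2.imread("pics/wrist0.png"),(400,300))])])
cv2.imwrite("pics/m1.png",m)
E
```

```text
spare top [ 0.651 -0.098  0.1  ]
red [0.504 0.222 0.04 ]
mat [ 0.563 -0.012  0.003]
tub [ 0.539 -0.209  0.042]
tin [0.685 0.032 0.03 ]
jar [0.772 0.021 0.03 ]
sander [0.566 0.369 0.03 ]
scene spare top [ 0.67  -0.085  0.1  ]
scene mat [ 0.56  -0.006  0.003]
scene tub [ 0.558 -0.201  0.042]
scene red [0.494 0.237 0.05 ]
```

View pics/m1.png

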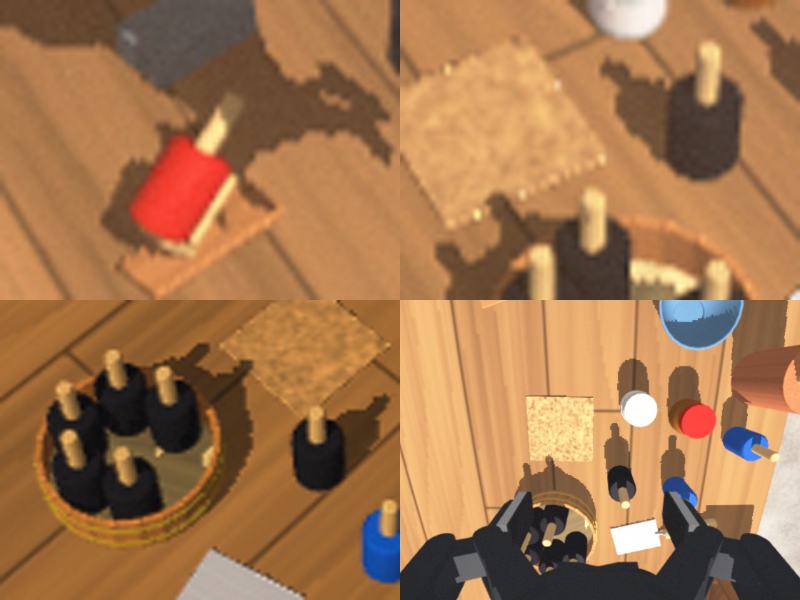

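```bash
python3 - <<'E'
from h import *
s=calibration("side");c=calibration("scene")
for z in(.0,.01):
  P=[onz(s,p,z) for p in[(201,209),(226.6,191.4),(193.6,201)]]
  print("cradle",np.round(P,3).tolist(),np.degrees(np.arctan2(*(P[1]-P[0])[1::-1])),np.linalg.norm(P[1]-P[0]),np.linalg.norm(P[2]-P[0]))
for p in[(179.5,215.5),(195.4,205.6),(208.9,211),(180.4,230.5),(196.9,235)]: print(np.round(onz(c,p,.106),3))
print("spare",np.round(onz(c,(255.1,223),.1),3),np.round(onz(s,(240+310/5,210+42/5),.1),3))
E
```

```text
cradle [[0.456, 0.181, 0.0], [0.562, 0.211, 0.0], [0.449, 0.225, 0.0]] 15.821714000969475 0.11003464152472192 0.0450199326300854
cradle [[0.454, 0.172, 0.01], [0.558, 0.201, 0.01], [0.447, 0.216, 0.01]] 15.821714000969338 0.10898555697741259 0.0445907067518648
[ 0.504 -0.211  0.106]
[ 0.51  -0.161  0.106]
[ 0.55  -0.147  0.106]
[ 0.541 -0.239  0.106]
[ 0.583 -0.219  0.106]
spare [ 0.664 -0.086  0.1  ] [ 0.665 -0.086  0.1  ]
```

>>> {"fn": "move_arm", "kwargs": {
  "jaw": [0, 0, 0, 0, 0, 0],
  "dp": [
    [0.06, -0.03, 0],
    [0.07, -0.03, 0],
    [0.07, -0.03, 0],
    [0.07, -0.03, 0],
    [0.07, -0.02, 0],
    [0, 0, 0]
  ],
  "rotation": [
    [0, 0, 0],
    [0, 0, 0],
    [0, 0, 0],
    [0, 0, 0],
    [0, 0, 0],
    [0, 0, 0]
  ]
}}

```text
clock: 0.9
position: [0.5108, 0.2767, 0.231]
tool_rot: [-3.141, -0.002, 1.578]
force: [0.3, -1.2, -0.1]
grip_width: 0.0855
```

```bash
python3 - <<'E'
from h import *
w=calibration("wrist");I=grab_frame("wrist");cv2.imwrite("pics/w1.png",I)
np.save("pics/w1T.npy",w["T"])
hsv=cv2.cvtColor(I,cv2.COLOR_BGR2HSV)
m=cv2.inRange(hsv,(0,170,90),(6,255,255))|cv2.inRange(hsv,(174,170,90),(180,255,255))
cs=max(cv2.findContours(m,0,1)[0],key=cv2.contourArea);print(cv2.contourArea(cs),cv2.minAreaRect(cs),cv2.boundingRect(cs))
x,y,W,H=cv2.boundingRect(cs);x0,y0=max(0,x-60),max(0,y-45)
print(x0,y0)
C=I[y0:y0+150,x0:x0+200];cv2.imwrite("pics/w1c.png",cv2.resize(C,None,fx=4,fy=4,interpolation=cv2.INTER_CUBIC))
E
```

```text
1886.0 ((259.8959655761719, 251.42282104492188), (60.0717887878418, 41.302978515625), 10.007980346679688) (230, 231, 62, 44)
170 186
```

View pics/w1c.png

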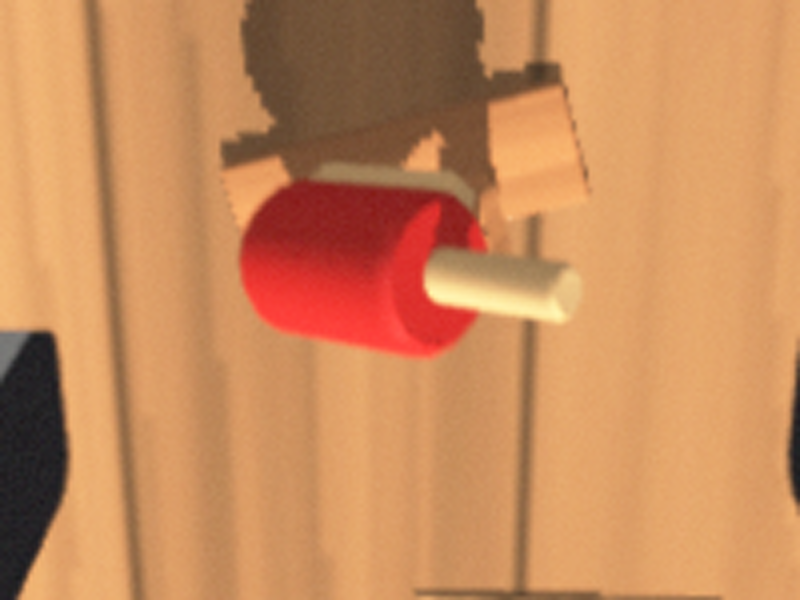

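```bash
python3 - <<'E'
from h import *
w=calibration("wrist");w["T"]=np.load("pics/w1T.npy");s=calibration("side")
f=lambda x,y:(170+x/4,186+y/4)
tip,e=tri(w,f(568,292),s,(217.6,169.6));print("tip",tip.round(4),e)
for z in (0,.01):
  P=[onz(w,f(*p),z) for p in[(222,160),(562,85),(590,190)]]
  d=P[1]-P[0];print(np.round(P,3).tolist(),np.degrees(np.arctan2(d[1],d[0])),np.linalg.norm(d),np.linalg.norm(P[2]-P[1]))
from scipy.optimize import least_squares
# foot frame: bottom centre b, yaw; use tip ray, tenon base ray with elev 40
def F(q):
  a=np.array([np.cos(q[3])*np.cos(.698),np.sin(q[3])*np.cos(.698),np.sin(.698)])
  b=q[:3];return np.r_[(px(w,[b+.1*a,b+.06*a])-[f(568,292),f(430,276)]).ravel(),(px(s,[b+.1*a,b+.06*a])-[(217.6,169.6),(211,180)]).ravel(),(q[3]-.27)*20]
r=least_squares(F,[.46,.2,.02,.27]);print(r.x.round(4),np.degrees(r.x[3]),r.fun.round(1))
E
```

```text
tip [0.5444 0.2191 0.1008] 0.0018962901248601922
[[0.447, 0.214, 0.0], [0.553, 0.24, 0.0], [0.564, 0.205, 0.0]] 13.56610926006972 0.10964456317086348 0.03646568088032896
[[0.448, 0.218, 0.01], [0.552, 0.243, 0.01], [0.562, 0.209, 0.01]] 13.566109260069723 0.10671500223491592 0.035491365044501656
[0.4697 0.1996 0.0379 0.2593] 14.857114620694214 [-1.5  0.3  1.6 -0.2  0.  -0.4 -0.  -0.2 -0.2]
```

>>> {"fn": "move_arm", "kwargs": {
  "jaw": [0, 0, 0, 0, 0, 0, 0, 0, 0, 0],
  "dp": [
    [-0.044, -0.009, 0],
    [-0.044, -0.009, 0],
    [0, 0, 0],
    [0, 0, 0],
    [0, 0, 0],
    [0, 0, 0],
    [0, 0, 0],
    [0, 0, 0],
    [0, 0, 0],
    [0, 0, 0]
  ],
  "rotation": [
    [0, 0, 0],
    [0, 0, 0.046],
    [0, 0, 0.046],
    [0, 0, 0.046],
    [0, 0, 0.046],
    [0, 0, 0.046],
    [0, 0, 0.046],
    [0, 0, 0.046],
    [0, 0, 0.046],
    [0, 0, 0.046]
  ],
  "squeeze": 40
}}

```text
clock: 2.2
position: [0.499, 0.2001, 0.2312]
tool_rot: [3.141, 0.0, 0.263]
force: [0.1, -0.4, 0.2]
grip_width: 0.0853
```

```bash
python3 - <<'E'
from h import *
o=bot.observe();print(o["position"],o["tool_rot"],o["qpos"].round(2))
E
```

```text
[0.49897868 0.20009227 0.23123494] [3.14113500e+00 2.26663143e-04 2.63487871e-01] [-0.65  0.39  0.21  1.84 -0.1   0.92 -1.7 ]
```

>>> {"fn": "move_arm", "kwargs": {
  "jaw": [0, 0, 0, 0, 0, 0, 0],
  "dp": [
    [-0.0015, -0.0088, 0.04],
    [0, 0, 0.06],
    [0, 0, 0.05],
    [0, 0, 0.04],
    [0, 0, 0.03],
    [0, 0, 0.022],
    [0, 0, 0]
  ],
  "rotation": [
    [0, 0, 0],
    [0, 0, 0],
    [0, 0, 0],
    [0, 0, 0],
    [0, 0, 0],
    [0, 0, 0],
    [0, 0, 0]
  ]
}}

```text
clock: 3.08
position: [0.4953, 0.2071, 0.0369]
tool_rot: [3.141, 0.002, 0.269]
force: [0.1, 0.1, 0.1]
grip_width: 0.0854
```

```bash
python3 - <<'E'
from h import *
I=grab_frame("wrist");J=grab_frame("side")
m=np.hstack([cv2.resize(I,(400,300)),cv2.resize(J[110:230,150:310],(400,300),interpolation=cv2.INTER_CUBIC)]);cv2.imwrite("pics/m2.png",m)
E
```

```text
(no output)
```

View pics/m2.png

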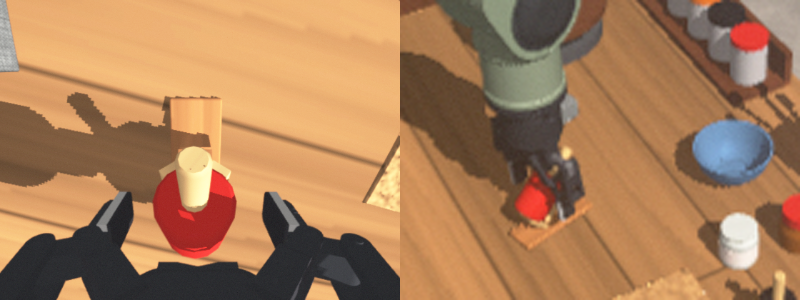

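>>> {"fn": "move_arm", "kwargs": {
  "jaw": [255, 255, 255, 255, 255, 255],
  "dp": [
    [0, 0, 0],
    [0, 0, 0],
    [0, 0, 0],
    [0, 0, 0],
    [0, 0, 0],
    [0, 0, 0]
  ],
  "rotation": [
    [0, 0, 0],
    [0, 0, 0],
    [0, 0, 0],
    [0, 0, 0],
    [0, 0, 0],
    [0, 0, 0]
  ],
  "squeeze": 50
}}

```text
clock: 3.92
position: [0.4957, 0.209, 0.0385]
tool_rot: [-3.14, -0.001, 0.271]
force: [-4.8, 3.3, 12.4]
grip_width: 0.043
```

>>> {"fn": "move_arm", "kwargs": {
  "jaw": [255, 255, 255, 255, 255, 255],
  "dp": [
    [0, 0, -0.01],
    [0, 0, -0.02],
    [0, 0, -0.03],
    [0, 0, -0.04],
    [0, 0, -0.04],
    [0, 0, 0]
  ],
  "rotation": [
    [0, 0, 0],
    [0, 0, 0],
    [0, 0, 0],
    [0, 0, 0],
    [0, 0, 0],
    [0, 0, 0]
  ]
}}

```text
clock: 4.68
position: [0.4967, 0.2084, 0.1527]
tool_rot: [-3.141, -0.004, 0.27]
force: [-0.9, 0.7, -1.3]
grip_width: 0.0427
```

```bash
python3 - <<'E'
from h import *
w=calibration("wrist");I=grab_frame("wrist");J=grab_frame("scene");s=calibration("side");S=cv2.imread("pics/side0.png")
cv2.imwrite("pics/w2.png",I);np.save("pics/w2T.npy",w["T"])
m=np.hstack([I[100:400,80:480],cv2.resize(J[90:180,220:340],(400,300),interpolation=cv2.INTER_CUBIC)]);cv2.imwrite("pics/m3.png",m)
o=bot.observe();print(o["position"],o["tool_rot"],o["qpos"].round(2))
E
```

```text
[0.49552787 0.20804188 0.15022373] [-3.14132898e+00 -7.09787031e-04  2.70139537e-01] [-0.64  0.5   0.18  1.92 -0.13  0.74 -1.69]
```

View pics/m3.png

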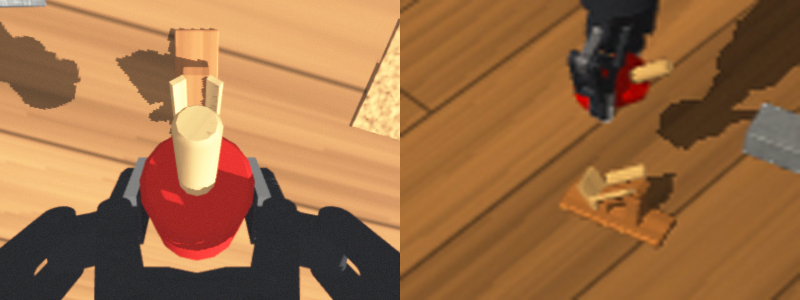

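>>> {"fn": "move_arm", "kwargs": {
  "jaw": [255, 255, 255, 255, 255, 255, 255, 255, 255, 255],
  "dp": [
    [0.01, 0.03, -0.02],
    [0.01, 0.06, -0.02],
    [0.01, 0.07, 0],
    [0.008, 0.07, 0],
    [0, 0.05, 0],
    [0, 0, 0],
    [0, 0, 0],
    [0, 0, 0],
    [0, 0, 0],
    [0, 0, 0]
  ],
  "rotation": [
    [0, 0, 0],
    [0, 0, 0],
    [0, 0, 0],
    [0, 0, 0],
    [0, 0.02, 0],
    [0, 0.04, 0],
    [0, 0.05, 0],
    [0, 0.05, 0],
    [0, 0.05, 0],
    [0, 0.05, 0]
  ]
}}

```text
clock: 6.02
position: [0.5921, 0.0149, 0.1965]
tool_rot: [-3.073, -0.557, 0.272]
force: [0.7, 1.0, -1.1]
grip_width: 0.0428
```

```bash
python3 - <<'E'
from h import *
o=bot.observe();print(o["position"],o["tool_rot"],o["qpos"].round(2))
E
```

```text
[0.59210041 0.01486361 0.19650118] [-3.07331031 -0.55743948  0.27204663] [ 0.07  0.36 -0.1   2.16 -1.03  0.19 -0.32]
```

>>> {"fn": "move_arm", "kwargs": {
  "jaw": [255, 255, 255, 255, 255, 255, 255, 255, 255, 255],
  "dp": [
    [0, 0, 0],
    [0, 0, 0],
    [0, 0, 0],
    [0, 0, 0],
    [0, 0, 0],
    [0, 0, 0],
    [0, 0, 0],
    [0, 0, 0],
    [0, 0, 0],
    [0, 0, 0]
  ],
  "rotation": [
    [0, -0.055, 0],
    [0, -0.055, 0],
    [0, -0.055, 0],
    [0, -0.013, -0.03],
    [0, 0, -0.055],
    [0, 0, -0.055],
    [0, 0, -0.055],
    [0, 0, -0.055],
    [0, 0, -0.055],
    [0, 0, -0.055]
  ]
}}

```text
clock: 7.28
position: [0.597, 0.0222, 0.1915]
tool_rot: [3.023, -0.147, 1.461]
force: [-0.2, 0.3, -0.4]
grip_width: 0.0432
```

```bash
python3 - <<'E'
from h import *
o=bot.observe();print(o["position"],o["tool_rot"],o["qpos"].round(2))
E
```

```text
[0.59695632 0.02217149 0.19149673] [ 3.02322986 -0.14666499  1.46083488] [-0.19  0.47  0.16  1.84 -0.31  0.72  0.05]
```

```bash
cat >> h.py <<'E'
from scipy.spatial.transform import Rotation as Ro
def tgtR(yaw,tilt):
    y,t=np.radians([yaw,tilt]);u=np.array([np.cos(y),np.sin(y),0]);z=np.array([0,0,1.])
    X=np.cos(t)*u+np.sin(t)*z;Z=np.sin(t)*u-np.cos(t)*z
    return np.c_[X,np.cross(Z,X),Z]
def plan(P,R,grasp=False):
    o=bot.observe();R0=Ro.from_euler("xyz",o["tool_rot"]).as_matrix();p=o["position"]
    if grasp:P=np.array(P)+R[:,2]*.019
    print("rot",(Ro.from_matrix(R0.T@R).as_rotvec()/np.pi).round(4),"dp in final axes",(R.T@(np.array(P)-p)/.8).round(4),"dp in present axes",(R0.T@(np.array(P)-p)/.8).round(4),"q",o["qpos"].round(2))
E
python3 - <<'E'
from h import *
plan([.55,.02,.12],tgtR(100,50),True)
w=calibration("wrist")
E
```

```text
rot [ 0.081   0.2343 -0.0672] dp in final axes [-0.0636 -0.0583  0.087 ] dp in present axes [-0.0071 -0.0751  0.0965] q [-0.19  0.47  0.16  1.84 -0.31  0.72  0.05]
```

>>> {"fn": "move_arm", "kwargs": {
  "jaw": [255, 255, 255, 255, 255, 255, 255],
  "dp": [
    [0, 0, 0],
    [0, 0, 0],
    [0, 0, 0],
    [0, 0, 0],
    [0, 0, 0],
    [0, 0, 0],
    [0, 0, 0]
  ],
  "rotation": [
    [0.0162, 0.047, -0.0134],
    [0.0162, 0.047, -0.0134],
    [0.0162, 0.047, -0.0134],
    [0.0162, 0.047, -0.0134],
    [0.0162, 0.047, -0.0134],
    [0, 0, 0],
    [0, 0, 0]
  ]
}}

```text
clock: 8.15
position: [0.5972, 0.0227, 0.1918]
tool_rot: [-3.14, -0.867, 1.735]
force: [0.1, -0.5, -0.7]
grip_width: 0.0427
```

```bash
python3 - <<'E'
from h import *
plan([.55,.02,.1],tgtR(100,50),True);o=bot.observe();print(o["position"],o["tool_rot"])
E
```

```text
rot [ 0.0022  0.0018 -0.0022] dp in final axes [-0.0835 -0.0586  0.1028] dp in present axes [-0.0833 -0.0588  0.1029] q [ 0.37  0.78 -0.19  1.55 -0.69  1.28  0.74]
[0.59716783 0.02269828 0.19181959] [-3.14027549 -0.86691049  1.73465938]
```

>>> {"fn": "move_arm", "kwargs": {
  "jaw": [255, 255, 255, 255, 255],
  "dp": [
    [-0.02, -0.015, 0.025],
    [-0.02, -0.015, 0.026],
    [-0.022, -0.015, 0.026],
    [-0.021, -0.014, 0.026],
    [0, 0, 0]
  ],
  "rotation": [
    [0, 0, 0],
    [0, 0, 0],
    [0, 0, 0],
    [0, 0, 0],
    [0, 0, 0]
  ]
}}

```text
clock: 8.78
position: [0.5465, 0.0352, 0.0881]
tool_rot: [-3.139, -0.867, 1.735]
force: [0.3, -0.4, 0.3]
grip_width: 0.0428
```

```bash
python3 - <<'E'
from h import *
o=bot.observe();print(o["position"],o["tool_rot"],o["qpos"].round(2))
T=[]
for n,(x,y) in(("side",(220,175)),("scene",(195,140))):
    I=grab_frame(n);cv2.imwrite(f"pics/{n}3.png",I);T.append(cv2.resize(I[y:y+80,x:x+80],(400,400),interpolation=cv2.INTER_CUBIC))
cv2.imwrite("pics/m4.png",np.hstack(T))
cv2.imwrite("pics/w4.png",grab_frame("wrist"))
E
```

```text
[0.54648238 0.03519318 0.0881079 ] [-3.13890223 -0.8674123   1.73541778] [ 0.39  0.88 -0.22  1.72 -0.72  1.08  0.91]
```

View pics/m4.png

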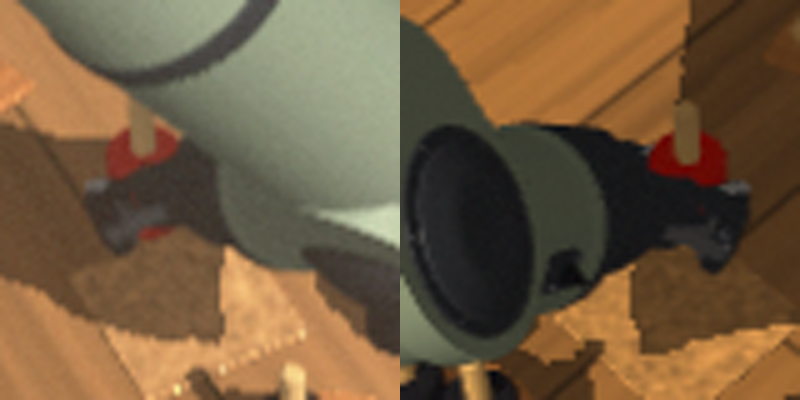

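```bash
python3 - <<'E'
from h import *
s=calibration("side");c=calibration("scene");w=calibration("wrist")
g=lambda x,y:(220+x/5,175+y/5); k=lambda x,y:(195+(x-400)/5,140+y/5)
print("tenbase",tri(s,g(142,152),c,k(687,158)));print("tentip",tri(s,g(140,104),c,k(687,106)))
j,e=tri(s,g(370,275),c,k(500,240));print("joint",j,e)
o=bot.observe();R=Ro.from_euler("xyz",o["tool_rot"]).as_matrix();print(R.T@(j-o["position"]))
gp=o["position"]-R[:,2]*.019
for n,q in(("side",s),("scene",c)):
    P=px(q,[gp+[0,0,.0],gp+[0,0,.03],gp+[0,0,.065]]);print(n,P.round(1).tolist())
I=cv2.imread("pics/w4.png");cv2.imwrite("pics/m5.png",I)
E
```

```text
tenbase (array([0.54856815, 0.02035741, 0.11968639]), np.float64(0.0026370752371561324))
tentip (array([0.54838597, 0.02120586, 0.16143149]), np.float64(0.00681193152024732))
joint [ 0.57656983 -0.15095273  0.20187583] 0.049326753436116574
[-0.03585008 -0.00271585 -0.21551037]
side [[249.1, 208.9], [248.7, 201.9], [248.2, 193.4]]
scene [[252.9, 176.4], [252.6, 169.8], [252.3, 161.7]]
```

View pics/m5.png

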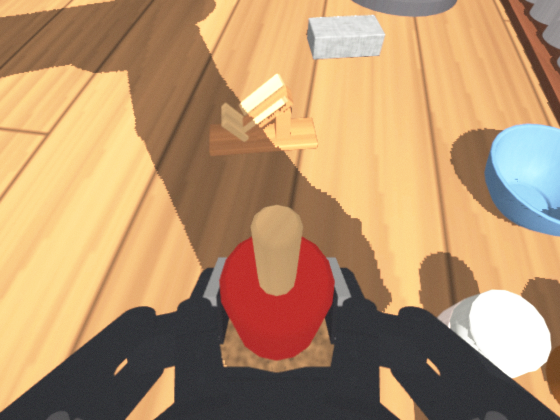

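>>> {"fn": "move_arm", "kwargs": {
  "jaw": [255, 255, 255, 255, 255, 255],
  "dp": [
    [0, 0, 0],
    [0, 0, 0],
    [0, 0, 0],
    [0, 0, 0],
    [0, 0, 0],
    [0, 0, 0]
  ],
  "rotation": [
    [-0.034, 0, 0.0286],
    [-0.034, 0, 0.0286],
    [-0.034, 0, 0.0286],
    [-0.034, 0, 0.0286],
    [-0.034, 0, 0.0286],
    [0, 0, 0]
  ]
}}

```text
clock: 9.68
position: [0.5473, 0.0349, 0.0849]
tool_rot: [-3.138, -0.87, 1.09]
force: [-0.4, -0.2, -1.3]
grip_width: 0.0428
```

```bash
python3 - <<'E'
from h import *
plan([.56,.025,.075],tgtR(60,50),True);o=bot.observe();print(o["position"],o["tool_rot"])
T=[]
for n,(x,y) in(("side",(190,160)),("scene",(160,130))):
    I=grab_frame(n);cv2.imwrite(f"pics/{n}4.png",I);T.append(cv2.resize(I[y:y+160,x:x+130],(390,480),interpolation=cv2.INTER_CUBIC))
cv2.imwrite("pics/m6.png",np.hstack(T))
E
```

```text
rot [-0.0114  0.0007  0.0088] dp in final axes [-0.0113  0.0199  0.0296] dp in present axes [-0.0118  0.0206  0.0289] q [ 0.74  0.83 -0.6   2.11 -1.25  0.45  1.04]
[0.54731304 0.03488638 0.08493158] [-3.1384061  -0.87049095  1.08993377]
```

View pics/m6.png

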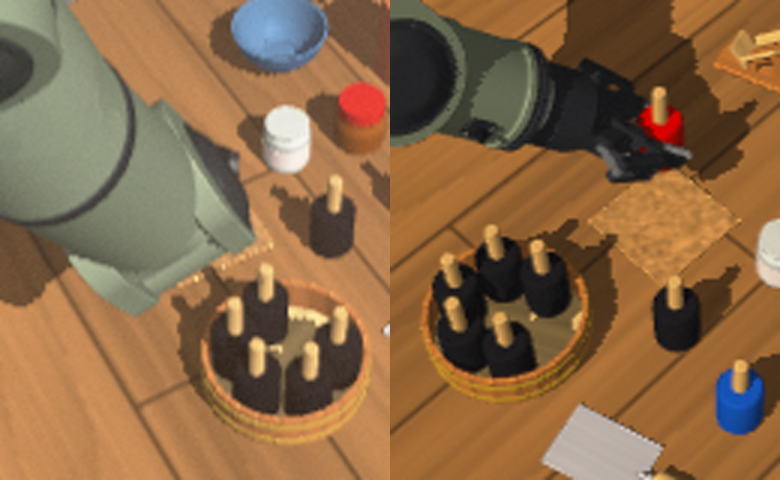

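>>> {"fn": "move_arm", "kwargs": {
  "jaw": [255, 255, 255],
  "dp": [
    [0, 0, 0],
    [0, 0, 0],
    [0, 0, 0]
  ],
  "rotation": [
    [0.026, 0, -0.022],
    [0.025, 0, -0.021],
    [0, 0, 0]
  ]
}}

```text
clock: 10.15
position: [0.5482, 0.0359, 0.0837]
tool_rot: [-3.14, -0.866, 1.306]
force: [-0.4, 0.4, -1.1]
grip_width: 0.0426
```

```bash
python3 - <<'E'
from h import *
plan([.562,.022,.060],tgtR(74,50),True);o=bot.observe();print(o["position"],o["tool_rot"])
E
```

```text
rot [-0.0041  0.002   0.003 ] dp in final axes [-0.0303  0.0214  0.0336] dp in present axes [-0.0303  0.0216  0.0335] q [ 0.62  0.83 -0.45  1.98 -0.97  0.67  0.9 ]
[0.54815084 0.0359163  0.08367184] [-3.13980228 -0.86633126  1.30624976]
```

>>> {"fn": "move_arm", "kwargs": {
  "jaw": [255, 255, 255, 255],
  "dp": [
    [-0.01, 0.007, 0.011],
    [-0.01, 0.007, 0.011],
    [-0.01, 0.007, 0.011],
    [0, 0, 0]
  ],
  "rotation": [
    [0, 0, 0],
    [0, 0, 0],
    [0, 0, 0],
    [0, 0, 0]
  ]
}}

```text
clock: 10.65
position: [0.564, 0.036, 0.047]
tool_rot: [-3.134, -0.869, 1.298]
force: [-0.7, 0.9, -0.7]
grip_width: 0.0429
```

```bash
python3 - <<'E'
from h import *
plan([.562,.022,.050],tgtR(74,50),True);o=bot.observe();print(o["position"],o["tool_rot"])
T=[]
for n,(x,y) in(("side",(215,170)),("scene",(220,140))):
    I=grab_frame(n);cv2.imwrite(f"pics/{n}5.png",I);T.append(cv2.resize(I[y:y+80,x:x+80],(400,400),interpolation=cv2.INTER_CUBIC))
cv2.imwrite("pics/m7.png",np.hstack(T))
E
```

```text
rot [-0.0039  0.0011  0.0013] dp in final axes [-0.0084  0.0024  0.008 ] dp in present axes [-0.0084  0.0024  0.008 ] q [ 0.61  0.91 -0.45  1.93 -0.97  0.64  0.92]
[0.56403973 0.03596323 0.047022  ] [-3.13424329 -0.86917472  1.29812578]
```

View pics/m7.png

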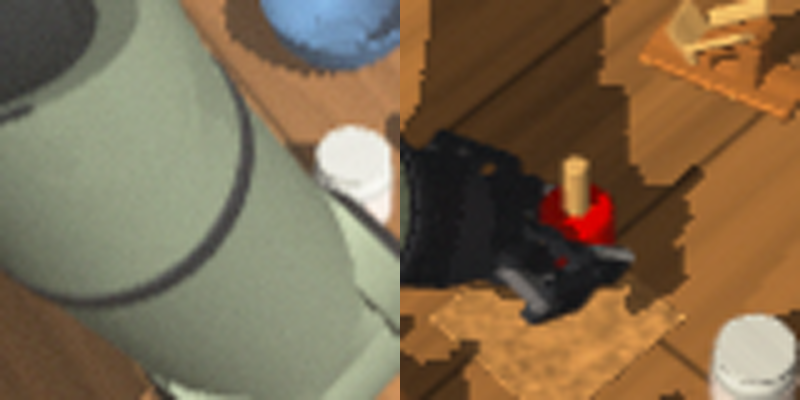

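>>> {"fn": "move_arm", "kwargs": {
  "jaw": [255, 255, 255, 255],
  "dp": [
    [-0.0048, 0, 0.004],
    [-0.0048, 0, 0.004],
    [-0.0029, 0, 0.0024],
    [0, 0, 0]
  ],
  "rotation": [
    [-0.0039, 0.001, 0],
    [0, 0, 0],
    [0, 0, 0],
    [0, 0, 0]
  ]
}}

```text
clock: 11.25
position: [0.5641, 0.0357, 0.0349]
tool_rot: [3.135, -0.872, 1.3]
force: [-0.3, 0.0, -0.1]
grip_width: 0.0428
```

>>> {"fn": "move_arm", "kwargs": {
  "jaw": [255, 255],
  "dp": [
    [-0.0019, 0, 0.0016],
    [0, 0, 0]
  ],
  "rotation": [
    [0, 0, 0],
    [0, 0, 0]
  ]
}}

```text
clock: 11.5
position: [0.5642, 0.0357, 0.0331]
tool_rot: [3.134, -0.872, 1.301]
force: [-0.8, 0.0, -0.8]
grip_width: 0.0427
```

>>> {"fn": "move_arm", "kwargs": {
  "jaw": [255, 255],
  "dp": [
    [-0.0019, 0, 0.0016],
    [0, 0, 0]
  ],
  "rotation": [
    [0, 0, 0],
    [0, 0, 0]
  ]
}}

```text
clock: 11.75
position: [0.5642, 0.0357, 0.0311]
tool_rot: [3.134, -0.872, 1.301]
force: [-0.0, 0.2, -0.2]
grip_width: 0.0428
```

>>> {"fn": "move_arm", "kwargs": {
  "jaw": [255, 255],
  "dp": [
    [-0.0014, 0, 0.0012],
    [0, 0, 0]
  ],
  "rotation": [
    [0, 0, 0],
    [0, 0, 0]
  ]
}}

```text
clock: 12.0
position: [0.5642, 0.0357, 0.0296]
tool_rot: [3.134, -0.872, 1.3]
force: [0.9, 0.3, -0.2]
grip_width: 0.0431
```

>>> {"fn": "move_arm", "kwargs": {
  "jaw": [255, 255],
  "dp": [
    [-0.0014, 0, 0.0012],
    [0, 0, 0]
  ],
  "rotation": [
    [0, 0, 0],
    [0, 0, 0]
  ]
}}

```text
clock: 12.25
position: [0.5642, 0.0357, 0.0281]
tool_rot: [3.134, -0.872, 1.3]
force: [0.4, -0.6, -0.9]
grip_width: 0.0431
```

>>> {"fn": "move_arm", "kwargs": {
  "jaw": [255, 255],
  "dp": [
    [-0.0014, 0, 0.0012],
    [0, 0, 0]
  ],
  "rotation": [
    [0, 0, 0],
    [0, 0, 0]
  ]
}}

```text
clock: 12.5
position: [0.5642, 0.0357, 0.0266]
tool_rot: [3.134, -0.872, 1.3]
force: [-0.7, -0.4, -0.6]
grip_width: 0.0431
```

>>> {"fn": "move_arm", "kwargs": {
  "jaw": [255, 255],
  "dp": [
    [-0.0014, 0, 0.0012],
    [0, 0, 0]
  ],
  "rotation": [
    [0, 0, 0],
    [0, 0, 0]
  ]
}}

```text
clock: 12.75
position: [0.5642, 0.0358, 0.0252]
tool_rot: [3.134, -0.872, 1.301]
force: [0.3, 0.9, -1.1]
grip_width: 0.0432
```

>>> {"fn": "move_arm", "kwargs": {
  "jaw": [255, 255],
  "dp": [
    [-0.0014, 0, 0.0012],
    [0, 0, 0]
  ],
  "rotation": [
    [0, 0, 0],
    [0, 0, 0]
  ]
}}

```text
clock: 13.0
position: [0.5642, 0.0358, 0.0237]
tool_rot: [3.134, -0.872, 1.301]
force: [0.0, 0.2, -0.7]
grip_width: 0.0438
```

>>> {"fn": "move_arm", "kwargs": {
  "jaw": [255, 255],
  "dp": [
    [-0.0014, 0, 0.0012],
    [0, 0, 0]
  ],
  "rotation": [
    [0, 0, 0],
    [0, 0, 0]
  ]
}}

```text
clock: 13.25
position: [0.5644, 0.0358, 0.0227]
tool_rot: [3.134, -0.872, 1.301]
force: [-1.2, -3.2, 7.0]
grip_width: 0.0428
```

>>> {"fn": "move_arm", "kwargs": {
  "jaw": [115, 105, 95, 80, 50, 0, 0, 0],
  "dp": [
    [0, 0, 0],
    [0, 0, 0],
    [0, 0, 0],
    [0, 0, 0],
    [0, 0, 0],
    [0, 0, 0],
    [0, 0, 0],
    [0, 0, 0]
  ],
  "rotation": [
    [0, 0, 0],
    [0, 0, 0],
    [0, 0, 0],
    [0, 0, 0],
    [0, 0, 0],
    [0, 0, 0],
    [0, 0, 0],
    [0, 0, 0]
  ],
  "squeeze": 20
}}

```text
clock: 14.25
position: [0.5643, 0.0358, 0.0223]
tool_rot: [3.134, -0.872, 1.301]
force: [-0.4, -0.0, -0.2]
grip_width: 0.0854
```

```bash
python3 - <<'E'
from h import *
w=calibration("wrist");I=grab_frame("wrist");np.save("pics/w6T.npy",w["T"]);cv2.imwrite("pics/w6.png",I)
hsv=cv2.cvtColor(I,cv2.COLOR_BGR2HSV)
m=cv2.inRange(hsv,(0,170,50),(6,255,255))|cv2.inRange(hsv,(174,170,50),(180,255,255))
c=max(cv2.findContours(m,0,1)[0],key=cv2.contourArea);print(cv2.boundingRect(c),cv2.contourArea(c))
# predicted silhouette for upright foot on mat near (.558,.022)
o=bot.observe();R=Ro.from_euler("xyz",o["tool_rot"]).as_matrix();g=o["position"]-.019*R[:,2];print(g)
t=np.linspace(0,6.283,60)
for r,z in((.022,.009),(.022,.059),(.019,.063),(.007,.063),(.007,.103)):
    P=px(w,np.c_[g[0]+r*np.cos(t),g[1]+r*np.sin(t),0*t+z]);print(z,P.min(0).round(),P.max(0).round())
    cv2.polylines(I,[P.astype(int).reshape(-1,1,2)],True,(0,255,0),1)
J=grab_frame("scene")[140:220,200:300]
cv2.imwrite("pics/m8.png",np.hstack([I,cv2.resize(J,(525,420))])[:, :800] if 0 else np.hstack([cv2.resize(I,(400,300)),cv2.resize(J,(375,300))]))
E
```

```text
(220, 237, 116, 124) 8461.5
[0.56026383 0.0218041  0.03453942]
0.009 [234. 268.] [319. 353.]
0.059 [219. 223.] [334. 333.]
0.063 [226. 225.] [328. 321.]
0.063 [258. 252.] [296. 287.]
0.103 [252. 192.] [304. 237.]
```

View pics/m8.png

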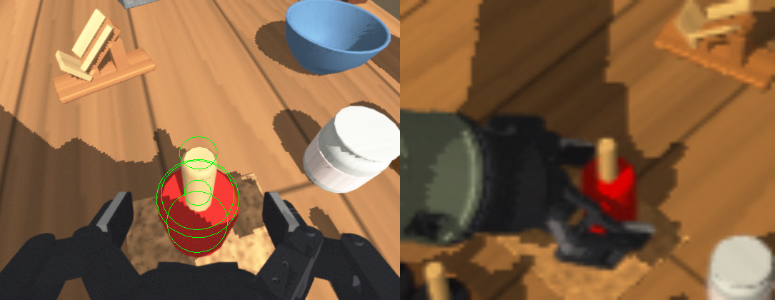

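>>> {"fn": "move_arm", "kwargs": {
  "jaw": [0, 0, 0, 0, 0, 0, 0, 0, 0, 0],
  "dp": [
    [0, 0, -0.015],
    [0, 0, -0.022],
    [0.02, 0, -0.018],
    [0.038, 0, -0.032],
    [0.038, 0, -0.032],
    [0.02, 0, -0.018],
    [0, 0, 0],
    [0, 0, 0],
    [0, 0, 0],
    [0, 0, 0]
  ],
  "rotation": [
    [0, 0, 0],
    [0, 0, 0],
    [0, 0, 0],
    [0, 0, 0],
    [0, 0, 0],
    [0, -0.03, 0],
    [0, -0.055, 0],
    [0, -0.055, 0],
    [0, -0.055, 0],
    [0, -0.055, 0]
  ]
}}

```text
clock: 15.6
position: [0.5556, 0.012, 0.1635]
tool_rot: [-3.14, -0.148, 1.295]
force: [-0.5, 0.5, -0.8]
grip_width: 0.0854
```

```bash
python3 - <<'E'
from h import *
plan([.565,-.04,.20],tgtR(25,0));o=bot.observe();print(o["position"],o["tool_rot"])
E
```

```text
rot [-0.0206 -0.0441  0.273 ] dp in final axes [-0.0168  0.0639 -0.0456] dp in present axes [-0.052   0.029  -0.0539] q [-0.1   0.49  0.08  1.89 -0.26  0.74 -0.12]
[0.5555681  0.01200231 0.16351888] [-3.14041854 -0.14831342  1.29537752]
```

>>> {"fn": "move_arm", "kwargs": {
  "jaw": [0, 0, 0, 0, 0, 0, 0, 0],
  "dp": [
    [0, 0, -0.04],
    [0, 0, -0.04],
    [0, 0, -0.03],
    [0, 0, 0],
    [0, 0, 0],
    [0, 0.04, 0],
    [-0.01, 0.03, 0],
    [0, 0, 0]
  ],
  "rotation": [
    [-0.0041, -0.0088, 0.0546],
    [-0.0041, -0.0088, 0.0546],
    [-0.0041, -0.0088, 0.0546],
    [-0.0041, -0.0088, 0.0546],
    [-0.0041, -0.0088, 0.0546],
    [0, 0, 0],
    [0, 0, 0],
    [0, 0, 0]
  ]
}}

```text
clock: 16.6
position: [0.568, -0.0543, 0.2495]
tool_rot: [-3.137, -0.001, 0.434]
force: [-0.1, 0.7, -0.3]
grip_width: 0.0854
```

```bash
python3 - <<'E'
from h import *
o=bot.observe();print(o["position"],o["tool_rot"],o["qpos"].round(2))
w=calibration("wrist");I=grab_frame("wrist");np.save("pics/w7T.npy",w["T"]);cv2.imwrite("pics/w7.png",I)
G=px(w,[(.559,.0175,.103),(.664,-.086,.1),(.546,-.191,.106)]);print(G.round())
hsv=cv2.cvtColor(I,cv2.COLOR_BGR2HSV)
# black bodies
T=cv2.resize(I,(800,600),interpolation=cv2.INTER_CUBIC)
cv2.imwrite("pics/m9.png",T)
m=cv2.inRange(hsv,(0,170,50),(6,255,255))|cv2.inRange(hsv,(174,170,50),(180,255,255))
for c in cv2.findContours(m,0,1)[0]:
    if cv2.contourArea(c)>300:print("red",cv2.boundingRect(c),cv2.contourArea(c))
for z in (.061,):
    pass
E
```

```text
[ 0.56801396 -0.05429568  0.24952039] [-3.13666721e+00 -1.17008601e-03  4.34004058e-01] [-0.29  0.44  0.4   1.74 -0.21  1.   -0.95]
[[203. 173.]
 [355. 116.]
 [389. 271.]]
red (192, 140, 46, 45) 1112.0
```

View pics/m9.png

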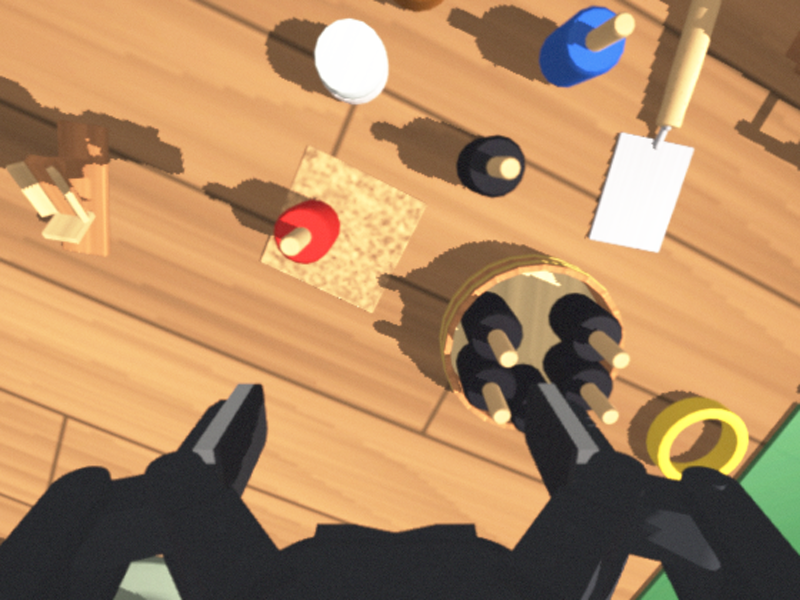

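```bash
python3 - <<'E'
from h import *
w=calibration("wrist");w["T"]=np.load("pics/w7T.npy");I=cv2.imread("pics/w7.png")
k=560/800
hsv=cv2.cvtColor(I,cv2.COLOR_BGR2HSV)
for n,p,z in[("red",(290,243),.103),("spare",(511,167),.1),("b1",(509,355),.106),("b5",(622,357),.106),("b2",(500,412),.106),("b4",(607,412),.106)]:
    print(n,onz(w,(p[0]*k,p[1]*k),z).round(4))
# tub rim centre check: fit circle
for p in[(340,232,.063),]: pass
m=cv2.inRange(hsv,(0,170,50),(6,255,255))|cv2.inRange(hsv,(174,170,50),(180,255,255))
t=np.linspace(0,6.283,90)
from scipy.optimize import minimize
ys,xs=np.where(m[140:190,190:240]);print("red ext",xs.min()+190,xs.max()+190,ys.min()+140,ys.max()+140)
def sil(x,y):
    P=np.vstack([px(w,np.c_[x+r*np.cos(t),y+r*np.sin(t),0*t+z]) for r,z in((.018,.003),(.022,.009),(.022,.059))]);return P.min(0),P.max(0)
for q in[(.559,.0175),(.559,.0215)]:print(q,sil(*q))
# mat corners
print("mat",np.mean([onz(w,(a*k,b*k),.003) for a,b in[(309,147),(425,208),(373,312),(262,262)]],0).round(3))
E
```

```text
red [0.5616 0.0187 0.103 ]
spare [ 0.6641 -0.0889  0.1   ]
b1 [ 0.5532 -0.148   0.106 ]
b5 [ 0.5854 -0.2212  0.106 ]
b2 [ 0.5108 -0.1645  0.106 ]
b4 [ 0.5437 -0.2361  0.106 ]
red ext 192 237 140 184
(0.559, 0.0175) (array([191.87703352, 139.91115193]), array([238.67833441, 185.38013265]))
(0.559, 0.0215) (array([188.36292616, 138.48411175]), array([235.64769944, 183.8619386 ]))
mat [ 0.561 -0.006  0.003]
```

```bash
python3 - <<'E'
from h import *
plan([.560,.018,.11],tgtR(24,0))
E
```

```text
rot [-0.0018 -0.0004  0.0053] dp in final axes [ 0.0268 -0.085   0.1742] dp in present axes [ 0.028  -0.0835  0.1747] q [-0.3   0.44  0.4   1.74 -0.21  1.   -0.95]
```

>>> {"fn": "move_arm", "kwargs": {
  "jaw": [0, 0, 0, 0, 0, 0, 0, 0],
  "dp": [
    [0.014, -0.042, 0],
    [0.013, -0.042, 0],
    [0, 0, 0.05],
    [0, 0, 0.06],
    [0, 0, 0.04],
    [0, 0, 0.0242],
    [0, 0, 0],
    [0, 0, 0]
  ],
  "rotation": [
    [-0.0018, -0.0004, 0.0053],
    [0, 0, 0],
    [0, 0, 0],
    [0, 0, 0],
    [0, 0, 0],
    [0, 0, 0],
    [0, 0, 0],
    [0, 0, 0]
  ]
}}

```text
clock: 17.65
position: [0.5605, 0.019, 0.1105]
tool_rot: [-3.142, -0.001, 0.422]
force: [-0.2, -0.3, -0.5]
grip_width: 0.0855
```

```bash
python3 - <<'E'
from h import *
plan([.560,.018,.068],tgtR(24,0));o=bot.observe();print(o["position"],o["tool_rot"])
w=calibration("wrist");I=grab_frame("wrist");cv2.imwrite("pics/w8.png",I);np.save("pics/w8T.npy",w["T"])
hsv=cv2.cvtColor(I,cv2.COLOR_BGR2HSV)
m=cv2.inRange(hsv,(0,170,50),(6,255,255))|cv2.inRange(hsv,(174,170,50),(180,255,255))
c=max(cv2.findContours(m,0,1)[0],key=cv2.contourArea);print("red bb",cv2.boundingRect(c))
t=np.linspace(0,6.283,90)
for q in[(.560,.018),(.564,.018),(.560,.022)]:
    for L in [((.018,.003),(.022,.009),(.022,.059)),((.007,.103),)]:
        P=np.vstack([px(w,np.c_[q[0]+r*np.cos(t),q[1]+r*np.sin(t),0*t+z]) for r,z in L]);print(q,P.min(0).round(1),(P.max(0)-P.min(0)).round(1))
# pale tenon inside red region
x,y,W,H=cv2.boundingRect(c);S=hsv[y-40:y+H,x:x+W]
n=cv2.inRange(S,(10,60,120),(30,150,255));
for cc in cv2.findContours(n,0,1)[0]:
    if cv2.contourArea(cc)>150:
        a,b,d,e=cv2.boundingRect(cc);print("pale",a+x,b+y-40,d,e,cv2.contourArea(cc))
E
```

```text
rot [-0.     -0.0003  0.0009] dp in final axes [-0.0011  0.0009  0.0532] dp in present axes [-0.0011  0.0009  0.0532] q [-0.37  0.61  0.32  1.89 -0.28  0.69 -1.03]
[0.56050016 0.01898775 0.11052134] [-3.14153336e+00 -1.09523438e-03  4.21856660e-01]
red bb (245, 186, 65, 76)
(0.56, 0.018) [244.3 185.1] [66.3 79.3]
(0.56, 0.018) [264.6 253.9] [26.3 23.6]
(0.564, 0.018) [246.6 180.6] [66.6 79. ]
(0.564, 0.018) [267.6 247.5] [26.5 23.9]
(0.56, 0.022) [238.7 183.1] [66.4 79.2]
(0.56, 0.022) [257.7 251.1] [26.4 23.8]
pale 265 228 24 34 645.0
pale 245 146 65 84 3091.5
```

>>> {"fn": "move_arm", "kwargs": {
  "jaw": [0, 0, 0, 120, 255, 255, 255, 255, 255, 255],
  "dp": [
    [-0.001, 0.001, 0.025],
    [0, 0, 0.0282],
    [0, 0, 0],
    [0, 0, 0],
    [0, 0, 0],
    [0, 0, 0],
    [0, 0, 0],
    [0, 0, 0],
    [0, 0, 0],
    [0, 0, 0]
  ],
  "rotation": [
    [0, 0, 0],
    [0, 0, 0],
    [0, 0, 0],
    [0, 0, 0],
    [0, 0, 0],
    [0, 0, 0],
    [0, 0, 0],
    [0, 0, 0],
    [0, 0, 0],
    [0, 0, 0]
  ],
  "squeeze": 40
}}

```text
clock: 18.95
position: [0.56, 0.0177, 0.0671]
tool_rot: [-3.141, -0.0, 0.422]
force: [-0.5, -0.1, 6.0]
grip_width: 0.0129
```

>>> {"fn": "move_arm", "kwargs": {
  "jaw": [255, 255, 255, 255, 255, 255],
  "dp": [
    [0, 0, -0.006],
    [0, 0, -0.03],
    [0, 0, -0.05],
    [0, 0, -0.05],
    [0, 0, -0.035],
    [0, 0, 0]
  ],
  "rotation": [
    [0, 0, 0],
    [0, 0, 0],
    [0, 0, 0],
    [0, 0, 0],
    [0, 0, 0],
    [0, 0, 0]
  ]
}}

```text
clock: 19.7
position: [0.5606, 0.0178, 0.2056]
tool_rot: [3.141, -0.003, 0.422]
force: [-0.8, 0.3, -1.6]
grip_width: 0.0124
```

```bash
python3 - <<'E'
from h import *
plan([.548,-.1925,.20],tgtR(24,0));o=bot.observe();print(o["position"],o["tool_rot"],o["grip_width"])
w=calibration("wrist");I=grab_frame("wrist")
hsv=cv2.cvtColor(I,cv2.COLOR_BGR2HSV)
m=cv2.inRange(hsv,(0,170,50),(6,255,255))|cv2.inRange(hsv,(174,170,50),(180,255,255))
c=max(cv2.findContours(m,0,1)[0],key=cv2.contourArea);print("red bb",cv2.boundingRect(c))
t=np.linspace(0,6.283,90);q=o["position"];b=q[2]-.065
P=np.vstack([px(w,np.c_[q[0]+r*np.cos(t),q[1]+r*np.sin(t),0*t+z]) for r,z in ((.018,b),(.022,b+.006),(.022,b+.056))]);print(P.min(0),P.max(0)-P.min(0))
E
```

```text
rot [ 0.0002 -0.0011  0.001 ] dp in final axes [-0.1213  0.2337  0.0071] dp in present axes [-0.122   0.2334  0.0068] q [-0.41  0.48  0.38  1.82 -0.22  0.89 -1.08]
[0.56058286 0.01778732 0.20564231] [ 3.14111067 -0.00332857  0.42188913] 0.012403125164827708
red bb (236, 200, 83, 68)
[235.31235605 198.58271109] [ 82.22527   100.0826726]
```

>>> {"fn": "move_arm", "kwargs": {
  "jaw": [255, 255, 255, 255, 255, 255, 255],
  "dp": [
    [-0.012, 0.023, 0],
    [-0.024, 0.047, 0],
    [-0.03, 0.058, 0],
    [-0.028, 0.054, 0],
    [-0.018, 0.034, 0],
    [-0.01, 0.017, 0],
    [0, 0, 0]
  ],
  "rotation": [
    [0, 0, 0],
    [0, 0, 0],
    [0, 0, 0],
    [0, 0, 0],
    [0, 0, 0],
    [0, 0, 0],
    [0, 0, 0]
  ]
}}

```text
clock: 20.62
position: [0.5467, -0.1925, 0.203]
tool_rot: [-3.141, 0.001, 0.421]
force: [-0.3, 1.0, -0.1]
grip_width: 0.0127
```

```bash
python3 - <<'E'
from h import *
plan([.548,-.1925,.20],tgtR(24,0));o=bot.observe();print(o["position"],o["tool_rot"])
s,c,w=[calibration(n) for n in("side","scene","wrist")]
for n,cc in(("side",s),("scene",c),("wrist",w)):
    cv2.imwrite(f"pics/{n}9.png",grab_frame(n))
# black tenons seen in the start views: refine by pale blobs in scene0/side0 near projected tips
tips=[(.5532,-.148,.106),(.5108,-.1645,.106),(.504,-.211,.106),(.5437,-.2361,.106),(.5854,-.2212,.106)]
for n,cc in(("side",s),("scene",c)):
    I=cv2.imread(f"pics/{n}0.png");hsv=cv2.cvtColor(I,cv2.COLOR_BGR2HSV);p=px(cc,tips)
    x0,y0=(p.min(0)-20).astype(int);x1,y1=(p.max(0)+25).astype(int)
    m=cv2.inRange(hsv[y0:y1,x0:x1],(10,60,130),(35,200,255))
    N,L,st,ce=cv2.connectedComponentsWithStats(m)
    print(n,p.round(1).tolist());print([(int(a+x0),int(b+y0),int(d),int(e),int(f)) for a,b,d,e,f in st[1:] if 15<f<150])
E
```

```text
rot [-0.0003  0.0002  0.0006] dp in final axes [0.0015 0.0007 0.0037] dp in present axes [0.0015 0.0007 0.0037] q [-0.04  0.51  0.4   1.77 -0.24  0.91 -0.69]
[ 0.54667122 -0.19248416  0.20297633] [-3.14080344e+00  7.62527170e-04  4.20855122e-01]
side [[279.2, 247.9], [268.5, 258.8], [275.2, 272.8], [293.6, 273.3], [304.1, 262.4]]
[(299, 227, 5, 4, 18), (262, 258, 9, 14, 79)]
scene [[209.5, 211.8], [194.4, 206.5], [179.5, 215.6], [181.9, 230.3], [196.8, 236.2]]
[(206, 210, 6, 11, 46), (178, 229, 6, 11, 45), (193, 234, 7, 12, 51)]
```

>>> {"fn": "move_arm", "kwargs": {
  "jaw": [255, 255, 255, 255, 255],
  "dp": [
    [0.0015, 0.0007, 0.02],
    [0, 0, 0.03],
    [0, 0, 0.02],
    [0, 0, 0.008],
    [0, 0, 0]
  ],
  "rotation": [
    [0, 0, 0],
    [0, 0, 0],
    [0, 0, 0],
    [0, 0, 0],
    [0, 0, 0]
  ]
}}

```text
clock: 21.4
position: [0.5483, -0.1922, 0.141]
tool_rot: [-3.141, 0.0, 0.422]
force: [-0.6, -0.3, -0.5]
grip_width: 0.0129
```

>>> {"fn": "move_arm", "kwargs": {
  "jaw": [255, 255, 255, 255, 255],
  "dp": [
    [0, 0, 0.005],
    [0, 0, 0.005],
    [0, 0, 0.005],
    [0, 0, 0.005],
    [0, 0, 0]
  ],
  "rotation": [
    [0, 0, 0],
    [0, 0, 0],
    [0, 0, 0],
    [0, 0, 0],
    [0, 0, 0]
  ]
}}

```text
clock: 22.02
position: [0.5482, -0.1923, 0.1249]
tool_rot: [-3.141, 0.0, 0.422]
force: [-0.4, 0.6, -0.8]
grip_width: 0.0129
```

>>> {"fn": "move_arm", "kwargs": {
  "jaw": [255, 255, 255, 255, 255],
  "dp": [
    [0, 0, 0.005],
    [0, 0, 0.005],
    [0, 0, 0.005],
    [0, 0, 0.005],
    [0, 0, 0]
  ],
  "rotation": [
    [0, 0, 0],
    [0, 0, 0],
    [0, 0, 0],
    [0, 0, 0],
    [0, 0, 0]
  ]
}}

```text
clock: 22.65
position: [0.5482, -0.1923, 0.1088]
tool_rot: [-3.141, 0.0, 0.422]
force: [-0.2, 1.1, -1.0]
grip_width: 0.0131
```

>>> {"fn": "move_arm", "kwargs": {
  "jaw": [255, 255, 255, 255, 255],
  "dp": [
    [0, 0, 0.005],
    [0, 0, 0.005],
    [0, 0, 0.005],
    [0, 0, 0.005],
    [0, 0, 0]
  ],
  "rotation": [
    [0, 0, 0],
    [0, 0, 0],
    [0, 0, 0],
    [0, 0, 0],
    [0, 0, 0]
  ]
}}

```text
clock: 23.28
position: [0.5482, -0.1922, 0.0928]
tool_rot: [-3.141, 0.0, 0.422]
force: [0.1, -0.4, -0.5]
grip_width: 0.0128
```

Going in freely. Expected floor contact at TCP ≈ 0.070.

>>> {"fn": "move_arm", "kwargs": {
  "jaw": [255, 255, 255, 255, 255],
  "dp": [
    [0, 0, 0.006],
    [0, 0, 0.006],
    [0, 0, 0.006],
    [0, 0, 0.004],
    [0, 0, 0]
  ],
  "rotation": [
    [0, 0, 0],
    [0, 0, 0],
    [0, 0, 0],
    [0, 0, 0],
    [0, 0, 0]
  ]
}}

```text
clock: 23.9
position: [0.5482, -0.1922, 0.0753]
tool_rot: [-3.141, 0.0, 0.422]
force: [-0.5, 0.3, -0.4]
grip_width: 0.0129
```

>>> {"fn": "move_arm", "kwargs": {
  "jaw": [255, 255],
  "dp": [
    [0, 0, 0.002],
    [0, 0, 0]
  ],
  "rotation": [
    [0, 0, 0],
    [0, 0, 0]
  ]
}}

```text
clock: 24.15
position: [0.5484, -0.1922, 0.074]
tool_rot: [-3.141, -0.0, 0.422]
force: [-0.3, -0.3, -0.7]
grip_width: 0.013
```

>>> {"fn": "move_arm", "kwargs": {
  "jaw": [255, 255],
  "dp": [
    [0, 0, 0.0015],
    [0, 0, 0]
  ],
  "rotation": [
    [0, 0, 0],
    [0, 0, 0]
  ]
}}

```text
clock: 24.4
position: [0.5484, -0.1923, 0.0728]
tool_rot: [-3.141, -0.0, 0.422]
force: [-0.8, -0.4, -0.7]
grip_width: 0.0129
```

>>> {"fn": "move_arm", "kwargs": {
  "jaw": [255, 255],
  "dp": [
    [0, 0, 0.002],
    [0, 0, 0]
  ],
  "rotation": [
    [0, 0, 0],
    [0, 0, 0]
  ]
}}

```text
clock: 24.65
position: [0.5483, -0.1923, 0.0711]
tool_rot: [-3.141, 0.0, 0.422]
force: [-0.3, -1.0, -0.7]
grip_width: 0.0126
```

>>> {"fn": "move_arm", "kwargs": {
  "jaw": [255, 255],
  "dp": [
    [0, 0, 0.002],
    [0, 0, 0]
  ],
  "rotation": [
    [0, 0, 0],
    [0, 0, 0]
  ]
}}

```text
clock: 24.9
position: [0.5486, -0.1924, 0.0701]
tool_rot: [3.142, -0.001, 0.422]
force: [-2.1, 0.9, 10.0]
grip_width: 0.0127
```

>>> {"fn": "move_arm", "kwargs": {
  "jaw": [205, 195, 180, 180, 180],
  "dp": [
    [0, 0, 0],
    [0, 0, 0],
    [0, 0, 0],
    [0, 0, 0],
    [0, 0, 0]
  ],
  "rotation": [
    [0, 0, 0],
    [0, 0, 0],
    [0, 0, 0],
    [0, 0, 0],
    [0, 0, 0]
  ]
}}

```text
clock: 25.52
position: [0.5483, -0.1923, 0.0696]
tool_rot: [-3.141, -0.0, 0.422]
force: [1.1, -1.4, 0.2]
grip_width: 0.0252
```

>>> {"fn": "move_arm", "kwargs": {
  "jaw": [180, 180, 180, 180, 180, 180, 0],
  "dp": [
    [0, 0, -0.02],
    [0, 0, -0.04],
    [0, 0, -0.05],
    [0, 0, -0.06],
    [0, 0, -0.055],
    [0.02, 0, 0],
    [0, 0, 0]
  ],
  "rotation": [
    [0, 0, 0],
    [0, 0, 0],
    [0, 0, 0],
    [0, 0, 0],
    [0, 0, 0],
    [0, 0, 0],
    [0, 0, 0]
  ]
}}

```text
clock: 26.4
position: [0.5635, -0.1848, 0.2496]
tool_rot: [-3.141, -0.0, 0.423]
force: [0.3, -0.3, -1.0]
grip_width: 0.0423
```

```bash
cat > look.py <<'E'
from h import *
o=bot.observe();print(o["position"].round(4),o["tool_rot"].round(3))
w=calibration("wrist");I=grab_frame("wrist");cv2.imwrite("pics/w10.png",I)
hsv=cv2.cvtColor(I,cv2.COLOR_BGR2HSV)
m=cv2.inRange(hsv,(0,150,40),(7,255,255))|cv2.inRange(hsv,(174,150,40),(180,255,255))
for c in cv2.findContours(m,0,1)[0]:
    if cv2.contourArea(c)>100:
        (x,y),r=cv2.minEnclosingCircle(c);print("red",cv2.boundingRect(c),cv2.contourArea(c))
# pale tenons: compare with expected tips
exp={"red":(.548,-.1925,.106),"b1":(.5532,-.148,.106),"b2":(.5108,-.1645,.106),"b4":(.5437,-.2361,.106),"b5":(.5854,-.2212,.106),"b3":(.506,-.211,.106),"spare":(.664,-.0875,.1)}
n=cv2.inRange(hsv,(10,50,140),(32,170,255))
for k,P in exp.items():
    P=np.array(P);a,b=px(w,[P,P-[0,0,.04]]);print(k,"tip",a.round(1),"base",b.round(1))
E
python3 look.py
```

```text
[ 0.5635 -0.1848  0.2496] [-3.141 -0.     0.423]
red (257, 173, 42, 48) 1130.5
red tip [277.  214.2] base [276.9 202.5]
b1 tip [236.  190.8] base [240.6 181.5]
b2 tip [235.3 235.9] base [239.8 222. ]
b4 tip [315.8 235.4] base [311.5 221.6]
b5 tip [321.4 191.7] base [316.3 182.3]
b3 tip [276.6 257.7] base [276.5 241.7]
spare tip [220.2  44.1] base [227.2  52.3]
```

```bash
python3 - <<'E'
from h import *
plan([.664,-.0875,.11],tgtR(24,0))
E
```

```text
rot [-0.0003  0.0003  0.0012] dp in final axes [ 0.1654 -0.0602  0.1737] dp in present axes [ 0.1658 -0.0594  0.1736] q [-0.07  0.48  0.42  1.69 -0.22  1.02 -0.73]
```

>>> {"fn": "move_arm", "kwargs": {
  "jaw": [0, 0, 0, 0, 0, 0, 0, 0],
  "dp": [
    [0.05, -0.018, 0],
    [0.066, -0.024, 0],
    [0.05, -0.018, 0],
    [0, 0, 0.05],
    [0, 0, 0.06],
    [0, 0, 0.04],
    [0, 0, 0.0236],
    [0, 0, 0]
  ],
  "rotation": [
    [0, 0, 0],
    [0, 0, 0],
    [0, 0, 0],
    [0, 0, 0],
    [0, 0, 0],
    [0, 0, 0],
    [0, 0, 0],
    [0, 0, 0]
  ]
}}

```text
clock: 27.45
position: [0.6636, -0.0878, 0.1096]
tool_rot: [-3.141, 0.002, 0.422]
force: [0.4, 0.1, 0.6]
grip_width: 0.0853
```

```bash
python3 - <<'E'
from h import *
plan([.664,-.0875,.066],tgtR(24,0));o=bot.observe();print(o["position"],o["tool_rot"])
w=calibration("wrist");I=grab_frame("wrist");cv2.imwrite("pics/w11.png",I)
hsv=cv2.cvtColor(I,cv2.COLOR_BGR2HSV);t=np.linspace(0,6.283,90)
q=(.664,-.0875)
for L in [((.018,.0),(.022,.006),(.022,.056)),((.007,.1),),((.007,.06),)]:
    P=np.vstack([px(w,np.c_[q[0]+r*np.cos(t),q[1]+r*np.sin(t),0*t+z]) for r,z in L]);print(P.min(0).round(1),P.max(0).round(1))
n=cv2.inRange(hsv,(10,40,130),(32,170,255))
P=px(w,[(q[0],q[1],.1)])[0].astype(int);x,y=P
# pale run at rows near tip/mid, bounded by black body
for yy in range(y-24,y+14,6): 
    r=I[yy,x-30:x+30].sum(1)
    print(yy,''.join('#' if v>250 else '.' for v in r))
k=(I.sum(2)<130).astype(np.uint8)
for yy in range(y-75,y+5,8): xs=np.where(k[yy,200:360])[0]+200; print(yy,xs.min() if len(xs) else None,xs.max() if len(xs) else None)
print("tip px",x,y)
E
```

```text
rot [-0.0003  0.0007  0.0009] dp in final axes [ 0.0006 -0.0002  0.0545] dp in present axes [ 0.0007 -0.0001  0.0545] q [-0.17  0.76  0.34  1.58 -0.31  0.86 -0.86]
[ 0.66363554 -0.0878239   0.10958537] [-3.14053205e+00  2.15726921e-03  4.21566144e-01]
[243.4 182.5] [309.2 261.1]
[263.1 249.9] [289.2 273.4]
[265.6 223.7] [286.9 243.5]
237 .....................######################.................
243 #....................#######################................
249 #####...............########################..............##
255 ##########..........########################.........#######
261 ############################################################
267 ############################################################
273 ############################################################
186 268 284
194 257 297
202 252 301
210 250 303
218 248 306
226 247 307
234 246 305
242 248 303
250 253 298
258 263 263
tip px 276 261
```

>>> {"fn": "move_arm", "kwargs": {
  "jaw": [0, 0, 0, 120, 255, 255, 255, 255, 255, 255],
  "dp": [
    [0.0007, -0.0005, 0.025],
    [0, 0, 0.0285],
    [0, 0, 0],
    [0, 0, 0],
    [0, 0, 0],
    [0, 0, 0],
    [0, 0, 0],
    [0, 0, 0],
    [0, 0, 0],
    [0, 0, 0]
  ],
  "rotation": [
    [0, 0, 0],
    [0, 0, 0],
    [0, 0, 0],
    [0, 0, 0],
    [0, 0, 0],
    [0, 0, 0],
    [0, 0, 0],
    [0, 0, 0],
    [0, 0, 0],
    [0, 0, 0]
  ],
  "squeeze": 40
}}

```text
clock: 28.75
position: [0.665, -0.0871, 0.0683]
tool_rot: [3.142, -0.001, 0.422]
force: [-0.4, -0.4, 6.3]
grip_width: 0.0129
```

>>> {"fn": "move_arm", "kwargs": {
  "jaw": [255, 255, 255, 255, 255, 255],
  "dp": [
    [0, 0, -0.006],
    [0, 0, -0.03],
    [0, 0, -0.05],
    [0, 0, -0.05],
    [0, 0, -0.035],
    [0, 0, 0]
  ],
  "rotation": [
    [0, 0, 0],
    [0, 0, 0],
    [0, 0, 0],
    [0, 0, 0],
    [0, 0, 0],
    [0, 0, 0]
  ]
}}

```text
clock: 29.5
position: [0.6656, -0.0872, 0.207]
tool_rot: [3.14, -0.003, 0.422]
force: [-0.3, 0.3, -1.1]
grip_width: 0.0128
```

```bash
python3 - <<'E'
from h import *
plan([.590,-.1738,.204],tgtR(24,0));o=bot.observe();print(o["position"],o["grip_width"])
E
```

```text
rot [ 0.0004 -0.001   0.001 ] dp in final axes [-0.1304  0.0605  0.0037] dp in present axes [-0.1306  0.0601  0.0034] q [-0.19  0.65  0.38  1.51 -0.27  1.03 -0.89]
[ 0.66562198 -0.08716751  0.20698071] 0.012758792520762344
```

>>> {"fn": "move_arm", "kwargs": {
  "jaw": [255, 255, 255, 255, 255, 255],
  "dp": [
    [-0.022, 0.01, 0],
    [-0.035, 0.016, 0],
    [-0.036, 0.017, 0],
    [-0.025, 0.012, 0],
    [-0.012, 0.006, 0],
    [0, 0, 0]
  ],
  "rotation": [
    [0, 0, 0],
    [0, 0, 0],
    [0, 0, 0],
    [0, 0, 0],
    [0, 0, 0],
    [0, 0, 0]
  ]
}}

```text
clock: 30.25
position: [0.5898, -0.1743, 0.2046]
tool_rot: [-3.141, -0.0, 0.421]
force: [1.4, 0.8, -0.8]
grip_width: 0.0124
```

```bash
python3 - <<'E'
from h import *
plan([.5905,-.1745,.14],tgtR(24,0));o=bot.observe();print(o["position"],o["tool_rot"])
# look at the tub from scene camera: red tenon/body
c=calibration("scene");I=grab_frame("scene");cv2.imwrite("pics/sc12.png",I);hsv=cv2.cvtColor(I,cv2.COLOR_BGR2HSV)
n=cv2.inRange(hsv,(10,60,130),(35,200,255))
P={"red":(.548,-.1925,.106),"b1":(.5532,-.148,.106),"b2":(.5108,-.1645,.106),"b3":(.506,-.211,.106),"b4":(.5437,-.2361,.106),"b5":(.5854,-.2212,.106)}
for k,v in P.items():
    x,y=px(c,[v])[0];xi,yi=int(round(x)),int(round(y));r=n[yi-6:yi+14,xi-8:xi+9];ys,xs=np.where(r>0)
    print(k,round(x,1),round(y,1),(xs.mean()+xi-8).round(1),ys.min()+yi-6,len(xs))
E
```

```text
rot [-0.0001 -0.      0.0008] dp in final axes [0.0006 0.0006 0.0808] dp in present axes [0.0006 0.0006 0.0808] q [-0.07  0.57  0.39  1.67 -0.25  0.96 -0.74]
[ 0.58984523 -0.17430296  0.20463153] [-3.14122903e+00 -1.24214282e-04  4.21330828e-01]
red 195.7 220.9 196.3 215 53<stdin>:9: RuntimeWarning: Mean of empty slice.
  ret = ret.dtype.type(ret / rcount)
Traceback (most recent call last):
ValueError: zero-size array to reduction operation minimum which has no identity
```

Good alignment; lower the spare.

>>> {"fn": "move_arm", "kwargs": {
  "jaw": [255, 255, 255, 255, 255, 255, 255, 255],
  "dp": [
    [0.0006, 0.0006, 0.02],
    [0, 0, 0.03],
    [0, 0, 0.02],
    [0, 0, 0.01],
    [0, 0, 0.005],
    [0, 0, 0.005],
    [0, 0, 0.005],
    [0, 0, 0]
  ],
  "rotation": [
    [0, 0, 0],
    [0, 0, 0],
    [0, 0, 0],
    [0, 0, 0],
    [0, 0, 0],
    [0, 0, 0],
    [0, 0, 0],
    [0, 0, 0]
  ]
}}

```text
clock: 31.3
position: [0.5905, -0.1743, 0.1287]
tool_rot: [-3.141, -0.0, 0.422]
force: [-0.4, -0.7, -1.3]
grip_width: 0.0128
```

>>> {"fn": "move_arm", "kwargs": {
  "jaw": [255, 255, 255, 255],
  "dp": [
    [0, 0, 0.005],
    [0, 0, 0.005],
    [0, 0, 0.005],
    [0, 0, 0]
  ],
  "rotation": [
    [0, 0, 0],
    [0, 0, 0],
    [0, 0, 0],
    [0, 0, 0]
  ]
}}

```text
clock: 31.8
position: [0.5903, -0.1743, 0.1163]
tool_rot: [-3.141, 0.0, 0.422]
force: [0.9, 0.2, -1.0]
grip_width: 0.0127
```

>>> {"fn": "move_arm", "kwargs": {
  "jaw": [255, 255, 255, 255],
  "dp": [
    [0, 0, 0.005],
    [0, 0, 0.005],
    [0, 0, 0.005],
    [0, 0, 0]
  ],
  "rotation": [
    [0, 0, 0],
    [0, 0, 0],
    [0, 0, 0],
    [0, 0, 0]
  ]
}}

```text
clock: 32.3
position: [0.5903, -0.1743, 0.1043]
tool_rot: [-3.141, 0.0, 0.422]
force: [0.6, 1.1, -0.3]
grip_width: 0.0133
```

>>> {"fn": "move_arm", "kwargs": {
  "jaw": [255, 255, 255, 255],
  "dp": [
    [0, 0, 0.005],
    [0, 0, 0.005],
    [0, 0, 0.005],
    [0, 0, 0]
  ],
  "rotation": [
    [0, 0, 0],
    [0, 0, 0],
    [0, 0, 0],
    [0, 0, 0]
  ]
}}

```text
clock: 32.8
position: [0.5903, -0.1743, 0.0923]
tool_rot: [-3.141, 0.001, 0.422]
force: [0.1, -0.3, -1.4]
grip_width: 0.013
```

>>> {"fn": "move_arm", "kwargs": {
  "jaw": [255, 255, 255, 255],
  "dp": [
    [0, 0, 0.005],
    [0, 0, 0.005],
    [0, 0, 0.004],
    [0, 0, 0]
  ],
  "rotation": [
    [0, 0, 0],
    [0, 0, 0],
    [0, 0, 0],
    [0, 0, 0]
  ]
}}

```text
clock: 33.3
position: [0.5904, -0.1743, 0.0812]
tool_rot: [-3.141, 0.0, 0.422]
force: [-0.1, -0.4, -1.1]
grip_width: 0.0126
```

>>> {"fn": "move_arm", "kwargs": {
  "jaw": [255, 255],
  "dp": [
    [0, 0, 0.003],
    [0, 0, 0]
  ],
  "rotation": [
    [0, 0, 0],
    [0, 0, 0]
  ]
}}

```text
clock: 33.55
position: [0.5904, -0.1743, 0.079]
tool_rot: [-3.141, 0.0, 0.422]
force: [-0.2, -0.1, -1.6]
grip_width: 0.0129
```

>>> {"fn": "move_arm", "kwargs": {
  "jaw": [255, 255],
  "dp": [
    [0, 0, 0.002],
    [0, 0, 0]
  ],
  "rotation": [
    [0, 0, 0],
    [0, 0, 0]
  ]
}}

```text
clock: 33.8
position: [0.5905, -0.1743, 0.0774]
tool_rot: [-3.141, 0.0, 0.422]
force: [0.7, -1.0, -1.4]
grip_width: 0.0128
```

>>> {"fn": "move_arm", "kwargs": {
  "jaw": [255, 255],
  "dp": [
    [0, 0, 0.002],
    [0, 0, 0]
  ],
  "rotation": [
    [0, 0, 0],
    [0, 0, 0]
  ]
}}

```text
clock: 34.05
position: [0.5905, -0.1743, 0.0758]
tool_rot: [-3.141, 0.0, 0.422]
force: [-0.0, -0.2, -1.1]
grip_width: 0.0128
```

>>> {"fn": "move_arm", "kwargs": {
  "jaw": [255, 255],
  "dp": [
    [0, 0, 0.002],
    [0, 0, 0]
  ],
  "rotation": [
    [0, 0, 0],
    [0, 0, 0]
  ]
}}

```text
clock: 34.3
position: [0.5906, -0.1744, 0.0743]
tool_rot: [-3.142, -0.0, 0.422]
force: [0.7, -0.4, -0.3]
grip_width: 0.0127
```

>>> {"fn": "move_arm", "kwargs": {
  "jaw": [255, 255],
  "dp": [
    [0, 0, 0.0015],
    [0, 0, 0]
  ],
  "rotation": [
    [0, 0, 0],
    [0, 0, 0]
  ]
}}

```text
clock: 34.55
position: [0.591, -0.1745, 0.0742]
tool_rot: [3.141, -0.001, 0.422]
force: [-3.6, 1.6, 18.5]
grip_width: 0.0129
```

Floor contact at the predicted height. Release and rise.

>>> {"fn": "move_arm", "kwargs": {
  "jaw": [205, 195, 180, 180, 180],
  "dp": [
    [0, 0, -0.001],
    [0, 0, 0],
    [0, 0, 0],
    [0, 0, 0],
    [0, 0, 0]
  ],
  "rotation": [
    [0, 0, 0],
    [0, 0, 0],
    [0, 0, 0],
    [0, 0, 0],
    [0, 0, 0]
  ]
}}

```text
clock: 35.17
position: [0.5905, -0.1743, 0.0738]
tool_rot: [-3.141, 0.0, 0.422]
force: [-0.1, -0.2, -0.6]
grip_width: 0.0255
```

>>> {"fn": "move_arm", "kwargs": {
  "jaw": [180, 180, 180, 180, 180, 180, 180, 180],
  "dp": [
    [0, 0, -0.02],
    [0, 0, -0.04],
    [0, 0, -0.05],
    [0, 0, -0.06],
    [0, 0, -0.05],
    [0, -0.06, -0.02],
    [0, -0.04, 0],
    [0, 0, 0]
  ],
  "rotation": [
    [0, 0, 0],
    [0, 0, 0],
    [0, 0, 0],
    [0, 0, 0],
    [0, 0, 0],
    [0, 0, 0],
    [0, 0, 0],
    [0, 0, 0]
  ]
}}

```text
clock: 36.17
position: [0.5574, -0.0992, 0.2674]
tool_rot: [-3.141, -0.002, 0.425]
force: [0.2, 0.6, -0.3]
grip_width: 0.0252
```

```bash
python3 - <<'E'
from h import *
o=bot.observe();print(o["position"],o["grip_width"])
P={"red":(.5483,-.1923,.106),"spare":(.5905,-.1744,.106),"b1":(.5532,-.148,.106),"b2":(.5108,-.1645,.106),"b3":(.506,-.211,.106),"b4":(.5437,-.2361,.106),"b5":(.5854,-.2212,.106)}
for cam in("scene","side","wrist"):
    c=calibration(cam);I=grab_frame(cam);cv2.imwrite(f"pics/{cam}_end.png",I);hsv=cv2.cvtColor(I,cv2.COLOR_BGR2HSV)
    n=cv2.inRange(hsv,(10,40,110),(35,210,255))
    for k,v in P.items():
        v=np.array(v);t,b=px(c,[v,v-[0,0,.036]]);L=np.linalg.norm(t-b)
        m=np.zeros_like(n);cv2.line(m,tuple(t.round().astype(int)),tuple(b.round().astype(int)),255,int(.9*L))
        N,lab,st,ce=cv2.connectedComponentsWithStats(n&m)
        if N<2:print(cam,k,"none");continue
        i=1+np.argmax(st[1:,4]);print(cam,k,"exp mid",((t+b)/2).round(1),"got",ce[i].round(1),"bbox",st[i].tolist(),"tip",t.round(1))
E
```

```text
[ 0.5573707  -0.09917577  0.26737537] 0.025196360749946092
scene red exp mid [196.8 224.4] got [196.5 224.3] bbox [194, 219, 7, 12, 51] tip [195.8 220.9]
scene spare exp mid [212.4 229.6] got [211.4 229.5] bbox [209, 224, 6, 12, 50] tip [211.6 226.1]
scene b1 exp mid [210.3 215.4] got [209.5 215.1] bbox [207, 210, 7, 12, 51] tip [209.5 211.8]
scene b2 exp mid [195.4 210.1] got [194.1 209. ] bbox [191, 203, 8, 14, 64] tip [194.4 206.5]
scene b3 exp mid [181.1 219.5] got [180.  218.7] bbox [177, 213, 7, 13, 57] tip [180. 216.]
scene b4 exp mid [183.1 233.7] got [181.4 233.9] bbox [179, 229, 6, 11, 39] tip [181.9 230.3]
scene b5 exp mid [197.8 239.6] got [196.7 239.2] bbox [194, 234, 6, 12, 49] tip [196.8 236.2]
side red exp mid [286.1 264.3] got [285.6 264.9] bbox [283, 259, 6, 13, 60] tip [286.2 260.4]
side spare exp mid [296.  253.1] got [295.9 252.6] bbox [292, 245, 9, 17, 110] tip [296.3 249.1]
side b1 exp mid [279.2 251.9] got [278.9 251.6] bbox [275, 244, 9, 17, 107] tip [279.2 247.9]
side b2 exp mid [268.6 262.7] got [267.9 263.2] bbox [265, 255, 6, 17, 75] tip [268.5 258.8]
sid
[... 251 characters left out ...]
7, 94] tip [304.1 262.4]
wrist red exp mid [348.5 229.3] got [348.5 229.3] bbox [339, 218, 20, 24, 275] tip [352.  235.2]
wrist spare exp mid [352.5 188.4] got [352.6 188.7] bbox [344, 180, 18, 19, 200] tip [356.4 192.5]
wrist b1 exp mid [314.1 209.5] got [314.1 210. ] bbox [307, 200, 15, 21, 204] tip [316.1 214.6]
wrist b2 exp mid [310.5 248.5] got [311.  247.9] bbox [304, 238, 15, 21, 211] tip [312.2 255.2]
wrist b3 exp mid [345.3 267.2] got [346.4 269.1] bbox [337, 256, 20, 27, 323] tip [348.5 274.7]
wrist b4 exp mid [381.  247.8] got [382.6 250. ] bbox [372, 238, 23, 25, 341] tip [386.  254.5]
wrist b5 exp mid [388.4 210.1] got [388.5 211.3] bbox [376, 201, 26, 22, 314] tip [394.1 215.2]
```

```bash
python3 -c "
from workcell import workorder
print(workorder.job_done())"
```

```text
the job is handed in; nothing more can be done
None
```

The job is handed in at about 36 s of the 72 s allowed. All seven feet appear to stand in the tub, with the red one in the middle and the spare in the empty ring place.

- **Red foot:** I took it from the cradle by its body, tilted it 50 degrees, stood it on the cork mat and let go. I then picked it up again by the tenon and lowered it into the middle until it touched the floor.
- **Spare black foot:** I gripped it by the tenon and lowered it into the gap. It reached the floor at the expected height, with a final push of about 18 N.

**Last checks:**
- The seven tenons were within about 1–3 px of their upright positions in all three cameras. That puts the red foot near the tub's centre and the spare 46 mm out.
- The gripper was clear of everything at about 0.27 m.
- On the mat, the red outline in the picture from above matched an upright foot about 24 mm from the mat's centre.

**What did not go to plan:**
- The first try at tilting the red foot outward ran into a wrist joint limit. A second posture brought the wrist near the tub, so I turned the tool and approached from the side instead.
- I did not re-measure the bystanders at the end, but no contact with them was felt.
- The job report gives no verdict.

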